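# Couple the blow-off nozzle to the bench air outlet

## Task

Fit the blow-off nozzle from the wooden holster to the bench air outlet: pull the coupler's spring sleeve back until it catches, then push the nozzle's bare round nose fully home so that the sleeve springs forward by itself and locks it. In the holster only the nose can be reached, so draw the nozzle out by it, lay it down and take it again by the barrel. Let go when it is locked, and leave the candles and the other loose things where they stand.

Things in the scene. Friction and masses are not known exactly. Their poses are not given: they have to be found in the camera images.
- coupler_mouth (a point): Centre of the mouth of the outlet's horizontal coupler, 80 mm above the table. +y points into the bore along its axis (roughly to the robot's left), which is also the way the sleeve is pulled back; z is up. The nozzle comes in from the -y side. Brass bore 22.4 mm wide, slightly flared at the mouth; a seated nose is 56 mm deep.
- air_outlet: The bench air outlet, fixed to the table; origin on the table under the coupler's mouth, same axes. Grey manifold block 56 mm wide, 70 mm long, top 108 mm high, beginning 84 mm along +y (its dark collar at 78 mm), a round gauge on its -x side, on a 10 mm thick base plate 100 mm wide from 20 to 170 mm along +y.
- sleeve_grip (a point): Centre of the steel sleeve round the coupler, on the bore axis, 31 mm behind the mouth when home; moves with the sleeve; axes as the mouth. Barrel 40 mm in diameter and 34 mm long along y between two flanges, each 47 mm in diameter and 8 mm wide (50 mm long in all). Fingers closing across x from above fit on the barrel between the flanges.
- coupler_sleeve (a joint): Sleeve slide, m: 0 = forward (home), grows as it is pulled back along +y; stop at 0.014. Spring 5 N at home, 8 N at the stop. Pulled to 0.0115 or more and let go, it is caught and stays at about 0.011; only then is the bore clear (pawls stop the nose 12 mm inside otherwise). A nose within about 2 mm of full depth (push under 10 N) trips the catch: the sleeve springs to 0 and locks it.
- nozzle_grip (a point): Middle of the barrel of the blow-off nozzle (loose, about 0.2 kg, 186 mm long), on its axis; +y points along the axis to the nose. Octagonal aluminium barrel 34 mm across flats, 66 mm long. It lies on its octagonal rubber bumpers without rolling, axis level and 23 mm above the surface under it, one pair of barrel flats upright.
- blow_nozzle: The same nozzle; origin on its axis at the shoulder (front face of the front bumper), 45 mm ahead of the barrel's middle; same axes. A black rubber bumper at each end of the barrel, 46 mm across flats, 12 mm long; behind the rear one a slender brass outlet 40 mm long, ending 130 mm behind the origin. Seated, the shoulder stands at the coupler's mouth.
- nozzle_nose (a point): Grasp point on the nozzle's nose, on its axis, 38 mm ahead of the shoulder and 83 mm ahead of the barrel's middle; same axes. The nose is plain round brass, 20 mm in diameter, 56 mm long from shoulder to tip, with a neck of 10 mm diameter from 10 to 24 mm ahead of the shoulder, where the pawls lock.
- nozzle_tip (a point): End of the nozzle's nose, on the axis, 56 mm ahead of the shoulder; same axes. Chamfered over 4 mm from 20 to 16 mm diameter. Seated, it is 56 mm along +y of the coupler mouth's frame.
- holster_mouth (a point): Middle of the open end of the fixed wooden holster, a roofed tunnel open at both ends, 66 x 105 x 66 mm high, 10 mm floor, inside 50 x 50 mm. The point is 33 mm above the table, level with the nozzle's axis in it; +y points out of it, as the nose does. The nozzle starts with its shoulder 6 to 10 mm inside; drawn 150 mm along +y it is wholly out.
- scent_bottle: Amber dropper bottle, 36 mm wide, 105 mm high, loose bystander; origin at the centre of its underside.
- pillar_candle_02: Dark fluted pillar candle, 66 x 80 x 144 mm, loose bystander; origin at its underside.
- shell_candle_03: Shell candle, 68 x 104 x 56 mm, loose bystander; origin at its underside.
- clover_candle_01: Pale clover-section candle, 65 x 69 x 148 mm, loose bystander; origin at its underside.
- wick_spool: Spool of cotton wick, 52 mm wide, 36 mm high, loose bystander; origin at its underside.
- seal_stamp: Standing brass seal stamp with a dark turned handle, 28 x 28 x 82 mm, loose bystander; origin at its underside.

How it is judged:
On the way, in this order (a step that is already met when the one before it is completed fails the run):
1. the sleeve is caught back, with no finger on the outlet and the nozzle's nose still outside the mouth (value of joint coupler_sleeve above 0.009 m and contact force between the fingers and air_outlet below 0.1 N and y of nozzle_tip in the frame of coupler_mouth below 0 m), for 0.2 s.
2. the nose goes in past the pawls while the sleeve is held back (value of joint coupler_sleeve above 0.009 m and y of nozzle_tip in the frame of coupler_mouth above 0.022 m and distance between nozzle_tip and coupler_mouth below 0.056 m), for 0.02 s.
At the end, for the whole second after the job is handed in: The sleeve is forward within 2 mm of home, the nozzle's nose is locked in the coupler, its tip at least 49 mm deep (of 56) and within 60 mm of the mouth's centre and its axis within 0.14 rad of the bore, at rest and released (value of joint coupler_sleeve below 0.002 m and y of nozzle_tip in the frame of coupler_mouth above 0.049 m and distance between nozzle_tip and coupler_mouth below 0.06 m and angle between the y axis of nozzle_tip and the y axis of coupler_mouth, either way round below 0.14 rad and linear speed of blow_nozzle below 0.02 m/s); the robot touches nothing.
It fails at once if a loose bystander is shifted by more than 30 mm (distance of any of scent_bottle, pillar_candle_02, shell_candle_03, clover_candle_01, wick_spool, seal_stamp from where it was at the start of the episode above 0.03 m).
It also fails if it takes over 51 s, if anything falls off the work surface, if the arm or the gripper's body presses on something with over 40 N, if the wrist force passes 120 N, or if a joint passes its speed limit or range.

## Robot

A 6-joint arm with a two-finger parallel gripper is mounted at the origin on a cart in front of the work surface, level with it; the furniture and walls round the work are solid. World frame = base frame: x ahead of the robot, y to its left, z up, the work surface at z = 0. Lengths are in m, angles in rad, forces in N, time in s.
With the tool pointing down it reaches from about 0.375 to 0.9 m from the base axis. Payload 3.1 kg.
Tool frame: the origin (TCP) lies at the very end of the fingers, on their centre line; the grasp point (between the pads) lies 19 mm behind it; z points along the fingers, y is the line along which they close (so a half turn about z gives the same grasp; the last joint's range is limited). The gripper opens to 87 mm and grips with 3 to 60 N. Pads are 19 mm wide; open, the fingers measure 117 mm over their backs; the gripper's body (75 mm by 190 mm) begins 51 mm behind the grasp point.
Start: joints at [-1.298, 0.527, 1.433, -0, 1.181, -0.178], TCP at [0.272, -0.563, 0.223] pointing down, gripper open.
Joint ranges: [-3.08, 3.08], [-0.75, 2.2], [0.22, 2.44], [-1.43, 4.57], [0, 2.65], [-2.85, 2.85]. Speed limits (rad/s): [2.79, 2.79, 3.14, 3.14, 3.14, 3.14].

## Interface

Orientations are given as a unit quaternion [x, y, z, w].
In Python, from rig import robot gives the robot as it stands. The module is installed in compiled form; this text tells all that it offers.
- The arm moves only by the tool servo_tool, never from a script. Its argument "rows" is one flat list of numbers, 5 for each row, row after row: the closure, from -1 (fully open) to 1 (shut), so that 0 is half open, then the shift along the tool's x, y, z in m, then the turn about the tool's z in degrees. A call has 1 to 5 rows; each row shifts and turns the commanded pose from where the row before left it, along the tool's axes as they then stand; what a row does not reach is not made up. A row lasts 1/12 s, in which the tool goes at most 41.7 mm and 7.16 degrees, less where a joint would pass 70% of its speed; a pose out of reach is approached as far as the arm can. A call with a gripper value outside its range is refused whole. The fingers move at their own pace and stop on an object; "newtons" is the grip in N (left out, the last holds). Time passes only in rows, so rows that do not move let the fingers close. It gives the time, the measured TCP pose, the force, the opening and the grip force at its end, in the units of the state.
- robot.get_obs(): the state, without advancing time (a new reading comes with each control period).
- robot.camera(name): name is "side" or "top"; returns a dict with "pixels" (480x640x3 uint8, red, green, blue), "intrinsics" (3x3 intrinsics, pixels), "rvec" (rotation vector, rad) and "tvec" (3), from world to camera coordinates, as OpenCV has them. Camera axes: x right, y down, z forward; pixel columns grow to the right and rows downward; lengths in m; the calibration is good to about 2 mm. A picture is of the moment at which its call begins. There is no depth.
- robot.hand_in(): hands the job in; it is judged then, once.
Trained networks look in a picture, given as the dict that the camera call returned (one of the last four; its "shot" number tells which), for a name from the list of things; names that differ only in an ending like _2 or _b are one class to them, and where a whole thing is asked for, a point or a joint stands for the part that bears it (a point fixed in the world has none). Each returns a list of dicts, best first, with "score" (0 to 1); they miss things now and then, are a little off and sometimes report something else, mostly with a low value. They report only what shows in the picture. A call takes as long as a camera call.
- robot.spot_in(picture, query): "at" ([x, y, z] in m, in world coordinates, good to about 4 mm: the middle of the surface that is visible of it).
- robot.outline_of(picture, query): "region" (480x640 bool, what is visible of it).
- robot.place_of(picture, query): "at" ([x, y, z] in m, in world coordinates, good to about 4 mm: a listed point, or the origin of a listed thing).
The state is a dict: "time": time; "q": joint angles; "joint_velocities": joint speeds; "joint_torque": joint torques, N m; "position": TCP position; "tool_rot": TCP orientation; "ft_force": force on the tool from outside, world axes, zero at the start; "moment": the same for the moment, N m; "grip_width": finger opening in m; "grip_force": force on a finger pad.
Only numpy, scipy, OpenCV 4.12 (cv2) and the standard library are available. Lean on these libraries where they do the work, as an engineer would, in place of code of your own. Each camera call takes 0.05 s, during which the arm holds its last target. There are 200 camera calls.

## Working session

There is one attempt and no reset: what is moved stays moved. The work goes in short steps, Python scripts to look and compute and a tool call to move; the robot and the scene stay as the last step left them, time stands still between calls to the robot, and variables do not carry over. Pictures are saved under pics/ and viewed, at most 10 in all, crops included, and the job is handed in when it is done.

Besides the shell and the picture viewer there is one more tool, called after "Call:" in YAML: its name, and indented under it one key for each argument. servo_tool: Moves the arm, as the interface text tells. Its arguments: {"type":"object","properties":{"rows":{"type":"array","items":{"type":"number"}},"newtons":{"type":"number"}},"required":["rows"]}

```bash
mkdir -p pics; python3 - <<'E'
from rig import robot
import cv2,numpy as np
o=robot.get_obs();print({k:np.round(v,3).tolist() for k,v in o.items()})
for c in("top","side"):
    p=robot.camera(c);cv2.imwrite(f"pics/{c}0.png",p["pixels"][:,:,::-1])
    print(c,np.round(p["rvec"],3),np.round(p["tvec"],3),p["intrinsics"][0])
    for n in "coupler_mouth air_outlet sleeve_grip nozzle_nose nozzle_tip blow_nozzle holster_mouth scent_bottle pillar_candle_02 shell_candle_03 clover_candle_01 wick_spool seal_stamp".split():
        print(n,[(round(d["score"],2),np.round(d["at"],3).tolist()) for d in robot.place_of(p,n)[:2]])
E
```

```text
{'time': 0.0, 'q': [-1.298, 0.528, 1.434, 0.0, 1.181, -0.178], 'joint_velocities': [-0.001, 0.001, -0.0, -0.001, 0.0, -0.0], 'joint_torque': [0.001, -44.004, -17.659, 0.063, 0.058, -0.0], 'position': [0.272, -0.562, 0.222], 'tool_rot': [0.975, 0.223, -0.0, -0.001], 'ft_force': [0.587, 0.243, -0.272], 'moment': [-0.049, -0.018, 0.018], 'grip_force': 0.0, 'grip_width': 0.087}
top [ 2.21  -2.16   0.048] [-0.047  0.603  1.161] [553.6976666    0.         320.89309627]
coupler_mouth [(0.96, [0.589, 0.101, 0.081])]
air_outlet [(0.91, [0.59, 0.097, 0.005]), (0.46, [0.578, -0.39, -0.0])]
sleeve_grip [(0.58, [0.58, 0.128, 0.082])]
nozzle_nose [(0.65, [0.514, -0.11, 0.034])]
nozzle_tip [(0.58, [0.519, -0.093, 0.036])]
blow_nozzle [(0.49, [0.508, -0.145, 0.035])]
holster_mouth [(0.82, [0.508, -0.138, 0.036])]
scent_bottle [(0.71, [0.587, -0.237, 0.0])]
pillar_candle_02 [(0.94, [0.759, -0.178, -0.002])]
shell_candle_03 [(0.77, [0.578, -0.388, -0.001])]
clover_candle_01 [(0.62, [0.793, -0.0, -0.002]), (0.22, [0.758, -0.177, -0.001])]
wick_spool [(0.63, [0.398, 0.237, -0.001])]
seal_stamp [(0.62, [0.468, 0.279, -0.001])]
side [ 0.618  2.544 -1.312] [ 0.534 -0.059  1.451] [604.15495396   0.         327.96197091]
coupler_mouth [(0.55, [0.59, 0.103, 0.079])]
air_outlet [(0.89, [0.587, 0.1, -0.004])]
sleeve_grip [(0.87, [0.578, 0.125, 0.078]), (0.45, [0.588, 0.101, 0.08])]
nozzle_nose [(0.54, [0.516, -0.106, 0.035])]
nozzle_tip [(0.82, [0.523, -0.09, 0.03])]
blow_nozzle [(0.91, [0.507, -0.138, 0.037])]
holster_mouth [(0.55, [0.508, -0.138, 0.035]), (0.52, [0.515, -0.107, 0.031])]
scent_bottle [(0.89, [0.587, -0.234, -0.002]), (0.6, [0.524, -0.089, 0.032])]
pillar_candle_02 [(0.92, [0.761, -0.173, 0.001]), (0.69, [0.585, 0.099, -0.002])]
shell_candle_03 [(0.64, [0.576, -0.389, -0.001])]
clover_candle_01 [(0.94, [0.79, 0.004, 0.005])]
wick_spool [(0.56, [0.523, -0.089, 0.031])]
seal_stamp [(0.58, [0.473, 0.274, 0.002])]
```

View pics/top0.png

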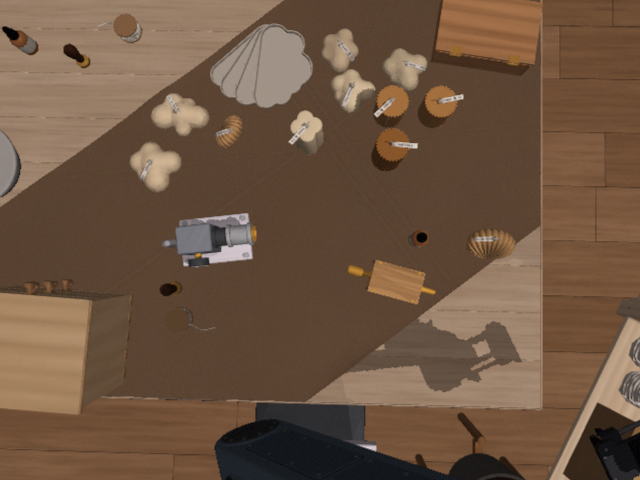

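View pics/side0.png

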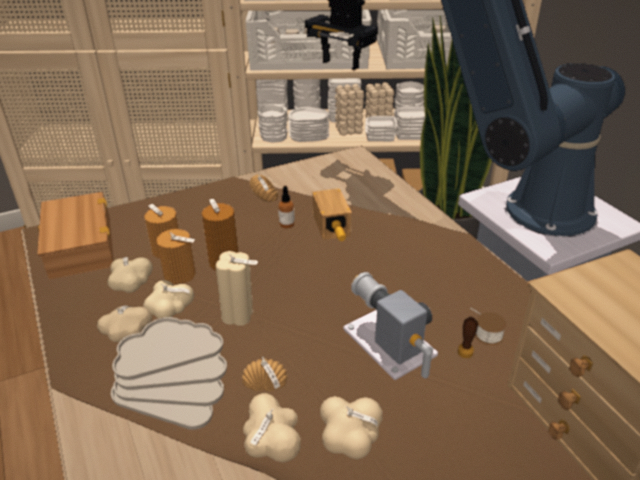

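The top view shows the outlet at about (215,240) with its mouth at (253,234). The holster is at (397,281) with the nose pointing left to (350,269), and the bottle is at (420,238). I'll refine the two yaws next.

```bash
cat >h.py <<'E'
from rig import robot
import cv2,numpy as np
def ray(p,uv,z):
    R=cv2.Rodrigues(np.array(p["rvec"],float))[0];t=np.array(p["tvec"],float).ravel()
    d=R.T@np.linalg.solve(p["intrinsics"],np.array([uv[0],uv[1],1.]));c=-R.T@t
    return c+d*(z-c[2])/d[2]
def proj(p,X):
    return cv2.projectPoints(np.array(X,float).reshape(-1,3),np.array(p["rvec"],float),np.array(p["tvec"],float),np.array(p["intrinsics"],float),None)[0].reshape(-1,2)
E
python3 - <<'E'
from h import *
p=robot.camera("top");im=p["pixels"]
hsv=cv2.cvtColor(im,cv2.COLOR_RGB2HSV)
m=np.zeros((480,640),np.uint8);m[205:275,170:262]=1
w=((hsv[...,2]>150)&(hsv[...,1]<60)&(m>0)).astype(np.uint8)
pts=cv2.findNonZero(w)
r=cv2.boxPoints(cv2.minAreaRect(pts));print("plate",r.tolist(),[np.round(ray(p,c,.01),4).tolist() for c in r])
m[:]=0;m[255:308,366:432]=1
# holster: wood colour
print(hsv[282,400],hsv[300,380],hsv[282,350],hsv[271,357])
w=((hsv[...,2]>130)&(m>0)).astype(np.uint8);w=cv2.morphologyEx(w,cv2.MORPH_OPEN,np.ones((9,9)))
r=cv2.boxPoints(cv2.minAreaRect(cv2.findNonZero(w)));print("holster",r.tolist(),[np.round(ray(p,c,.066),4).tolist() for c in r])
for n in ("sleeve_grip","coupler_mouth","nozzle_tip","nozzle_nose","holster_mouth"):
  print(n,[(round(d["score"],2),np.round(d["at"],4).tolist()) for d in robot.place_of(p,n)[:1]])
a=cv2.resize(im[200:280,165:265],None,fx=4,fy=4,interpolation=2);b=cv2.resize(im[240:320,340:440],None,fx=4,fy=4,interpolation=2)
cv2.imwrite("pics/crop1.png",np.hstack([a,b])[:,:,::-1])
E
```

```text
plate [[178.29385375976562, 220.07566833496094], [247.60531616210938, 212.64942932128906], [252.48550415039062, 258.197998046875], [183.17404174804688, 265.62420654296875]] [[0.6139, 0.2731, 0.01], [0.6332, 0.1244, 0.01], [0.5358, 0.111, 0.01], [0.5165, 0.2589, 0.01]]
[ 14 135 170] [ 14 116  92] [ 13 115  89] [ 18 181 189]
holster [[366.9331359863281, 290.68634033203125], [375.1028137207031, 259.1748046875], [425.8406066894531, 272.32904052734375], [417.6709289550781, 303.840576171875]] [[0.4755, -0.1306, 0.066], [0.5395, -0.146, 0.066], [0.5153, -0.249, 0.066], [0.4515, -0.2333, 0.066]]
sleeve_grip [(0.56, [0.583, 0.1289, 0.0828])]
coupler_mouth [(0.72, [0.5882, 0.1006, 0.0791])]
nozzle_tip [(0.55, [0.5198, -0.0924, 0.0406])]
nozzle_nose [(0.7, [0.5162, -0.11, 0.035])]
holster_mouth [(0.77, [0.5072, -0.1379, 0.0344])]
```

View pics/crop1.png

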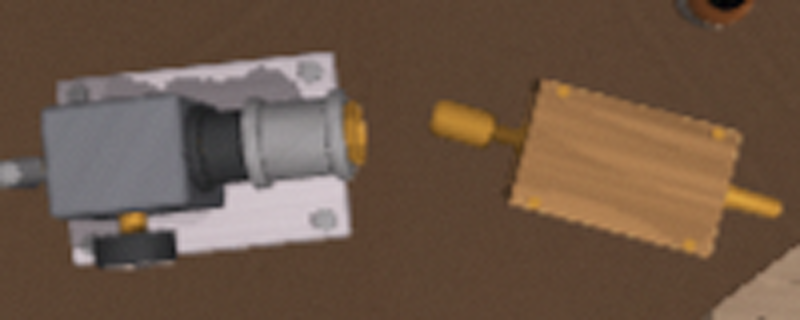

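The crop shows the outlet axis tilted about 7.4° and the holster axis about 13.2°. Both agree with the network points. I'm moving above the sleeve now.

Call:
servo_tool:
  rows: [-1,0.029,-0.0244,0,0,-1,0.029,-0.0244,0,0,-1,0.029,-0.0244,0,0,-1,0.029,-0.0244,0,0,-1,0.029,-0.0244,0,0]
  newtons: 30

```text
time: 2.12
position: [0.35, -0.388, 0.2226]
tool_rot: [0.975, 0.223, 0.0, 0.0]
ft_force: [0.1, -0.4, 0.1]
grip_width: 0.0871
grip_force: 0.0
```

Call:
servo_tool:
  rows: [-1,0.029,-0.0244,0,0,-1,0.029,-0.0244,0,0,-1,0.029,-0.0244,0,0,-1,0.029,-0.0244,0,0,-1,0.029,-0.0244,0,0]

```text
time: 2.53
position: [0.4276, -0.215, 0.2228]
tool_rot: [0.975, 0.223, 0.0, 0.0]
ft_force: [0.6, 0.5, 0.4]
grip_width: 0.0867
grip_force: 0.0
```

Call:
servo_tool:
  rows: [-1,0.029,-0.0244,0,0,-1,0.029,-0.0244,0,0,-1,0.029,-0.0244,0,0,-1,0.029,-0.0244,0,0,-1,0.029,-0.0244,0,0]

```text
time: 2.95
position: [0.505, -0.0418, 0.2228]
tool_rot: [0.975, 0.224, 0.0, 0.0]
ft_force: [1.0, -0.1, -0.0]
grip_width: 0.087
grip_force: 0.0
```

Call:
servo_tool:
  rows: [-1,0.029,-0.0244,0,0,-1,0.029,-0.0244,0,0,-1,0.029,-0.0244,0,0,-1,0.029,-0.0244,0,0,-1,0.029,-0.0244,0,0]

```text
time: 3.37
position: [0.5823, 0.1314, 0.2227]
tool_rot: [0.975, 0.224, 0.0, 0.0]
ft_force: [1.5, -0.5, 0.3]
grip_width: 0.087
grip_force: 0.0
```

Call:
servo_tool:
  rows: [-1,0,0,0.009,-7.15,-1,0,0,0.009,-7.15,-1,0,0,0.009,-7.15,-1,0,0,0.009,-7.15,-1,0,0,0.009,-7.15]

```text
time: 3.78
position: [0.5818, 0.1297, 0.1772]
tool_rot: [0.857, 0.515, 0.0, 0.0]
ft_force: [-0.0, -0.1, 0.0]
grip_width: 0.087
grip_force: 0.0
```

Call:
servo_tool:
  rows: [-1,0,0,0.009,-7.1,-1,0,0,0.009,-7.1,-1,0,0,0.009,-7.1,-1,0,0,0.009,-7.1,-1,0.001,0.002,0.009,-7.1]

```text
time: 4.2
position: [0.5835, 0.1303, 0.1322]
tool_rot: [0.66, 0.751, -0.0, -0.0]
ft_force: [0.7, 0.2, 0.3]
grip_width: 0.0868
grip_force: 0.0
```

```bash
python3 - <<'E'
from h import *
for c in ("side","top"):
  p=robot.camera(c);cv2.imwrite(f"pics/{c}1.png",p["pixels"][:,:,::-1])
  for n in ("sleeve_grip","coupler_mouth"):
    print(c,n,[(round(d["score"],2),np.round(d["at"],4).tolist()) for d in robot.place_of(p,n)[:1]])
o=robot.get_obs();print(o["position"],o["tool_rot"],o["ft_force"])
cv2.imwrite("pics/c2.png",cv2.resize(robot.camera("side")["pixels"][200:380,300:460],None,fx=3,fy=3)[:,:,::-1])
E
```

```text
side sleeve_grip [(0.88, [0.5822, 0.1307, 0.0789])]
side coupler_mouth [(0.77, [0.5878, 0.1029, 0.0771])]
top sleeve_grip [(0.42, [0.5815, 0.1319, 0.0796])]
top coupler_mouth [(0.91, [0.589, 0.1033, 0.0812])]
[0.58418778 0.13040906 0.13316866] [6.62900127e-01 7.48707631e-01 3.87959688e-04 3.93803846e-04] [-0.43400236 -0.00730008  0.30314567]
```

View pics/c2.png

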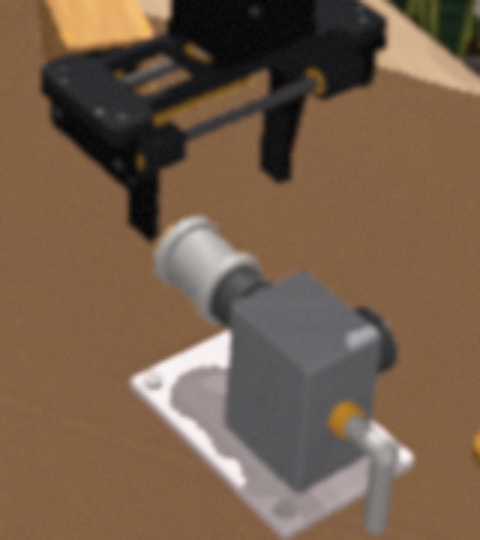

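The fingers straddle the sleeve at crop (190,260), one on each side and aligned with it. Next I descend and close.

Call:
servo_tool:
  rows: [-1,0.001,0,0.018,0,-1,0,0,0.018,0,-1,0,0,0.018,0,-1,0,0,0.018,0,-1,0,0,0,0]
  newtons: 10

```text
time: 4.97
position: [0.5815, 0.1312, 0.058]
tool_rot: [0.663, 0.749, -0.002, -0.002]
ft_force: [-0.8, 0.1, -0.8]
grip_width: 0.087
grip_force: 0.0
```

Call:
servo_tool:
  rows: [1,0,0,0,0,1,0,0,0,0,1,0,0,0,0,1,0,0,0,0,1,0,0,0,0]

```text
time: 5.38
position: [0.5843, 0.1315, 0.0616]
tool_rot: [0.662, 0.749, 0.001, 0.001]
ft_force: [0.3, -0.4, -0.2]
grip_width: 0.0613
grip_force: 0.0
```

Call:
servo_tool:
  rows: [1,0,0,0,0,1,0,0,0,0,1,0,0,0,0,1,0,0,0,0,1,0,0,0,0]

```text
time: 5.8
position: [0.583, 0.1314, 0.0606]
tool_rot: [0.662, 0.75, -0.001, -0.0]
ft_force: [-1.5, -0.5, 2.2]
grip_width: 0.0388
grip_force: 10.0
```

```bash
python3 - <<'E'
from h import *
for i in range(3):
  o=robot.get_obs();print(np.round(o["position"],4),o["ft_force"],o["grip_width"],o["time"]);robot.camera("top")
E
```

```text
[0.583  0.1314 0.0606] [-1.51361743 -0.53107142  2.21070677] 0.03878445838539178 5.8
[0.583  0.1313 0.0606] [-1.55424718 -0.24433413  2.56953579] 0.038987443701531475 5.85
[0.583  0.1313 0.0606] [-1.54244379  1.04604303  3.59175407] 0.038728816030194055 5.9
```

Call:
servo_tool:
  rows: [1,0.003,0,0,0,1,0.003,0,0,0,1,0.003,0,0,0,1,0.003,0,0,0,1,0.002,0,0,0]
  newtons: 25

```text
time: 6.37
position: [0.5815, 0.1427, 0.0605]
tool_rot: [0.662, 0.75, -0.002, 0.001]
ft_force: [-2.0, -8.4, 2.1]
grip_width: 0.039
grip_force: 25.0
```

Call:
servo_tool:
  rows: [1,0.001,0,0,0,1,0.001,0,0,0,1,0,0,0,0]

```text
time: 6.62
position: [0.5812, 0.145, 0.0605]
tool_rot: [0.662, 0.75, -0.002, 0.001]
ft_force: [-3.1, -8.0, 3.6]
grip_width: 0.0386
grip_force: 25.0
```

Call:
servo_tool:
  rows: [1,0.001,0,0,0,1,0,0,0,0,-1,0,0,0,0,-1,0,0,0,0,-1,0,0,0,0]

```text
time: 7.03
position: [0.5821, 0.1486, 0.0604]
tool_rot: [0.662, 0.749, 0.001, 0.0]
ft_force: [-0.8, 0.1, 0.7]
grip_width: 0.0512
grip_force: 0.0
```

Call:
servo_tool:
  rows: [-1,0,0,0,0,-1,0,0,0,0,-1,0,0,0,0,-1,0,0,0,0,-1,0,0,0,0]

```text
time: 7.45
position: [0.5816, 0.1485, 0.0605]
tool_rot: [0.662, 0.749, 0.0, 0.0]
ft_force: [-0.1, 0.2, -0.6]
grip_width: 0.0825
grip_force: 0.0
```

Call:
servo_tool:
  rows: [-1,0,0,-0.015,0,-1,0,0,-0.03,0,-1,0,0,-0.03,0,-1,0,0,-0.03,0,-1,0,0,0,0]

```text
time: 7.87
position: [0.5857, 0.1488, 0.1718]
tool_rot: [0.662, 0.749, 0.004, 0.004]
ft_force: [0.8, -0.3, 0.2]
grip_width: 0.0872
grip_force: 0.0
```

```bash
python3 - <<'E'
from h import *
for c in ("side","top"):
  p=robot.camera(c)
  for n in ("sleeve_grip","coupler_mouth"):
    print(c,n,[(round(d["score"],2),np.round(d["at"],4).tolist()) for d in robot.place_of(p,n)[:1]])
o=robot.get_obs();print(o["position"],o["tool_rot"],o["ft_force"])
E
```

```text
side sleeve_grip [(0.85, [0.5805, 0.1373, 0.0787])]
side coupler_mouth [(0.74, [0.591, 0.1008, 0.0776])]
top sleeve_grip [(0.63, [0.5799, 0.1422, 0.0805])]
top coupler_mouth [(0.91, [0.5894, 0.1005, 0.078])]
[0.58028099 0.14818287 0.16386422] [ 0.66213753  0.74938019 -0.00125945 -0.00127586] [-0.32975852 -0.03165499 -0.57666111]
```

Call:
servo_tool:
  rows: [-1,-0.031,-0.012,0,0,-1,-0.031,-0.012,0,0,-1,-0.031,-0.012,0,0,-1,-0.031,-0.012,0,0,-1,-0.031,-0.012,0,0]

```text
time: 8.58
position: [0.5397, -0.014, 0.1641]
tool_rot: [0.662, 0.75, -0.001, -0.001]
ft_force: [0.3, -1.1, -0.2]
grip_width: 0.087
grip_force: 0.0
```

Call:
servo_tool:
  rows: [-1,-0.031,-0.012,0,0,-1,-0.031,-0.012,0,0,-1,-0.031,-0.012,0,0,-1,0,0,0.03,6.8,-1,0,0,0.03,6.7]

```text
time: 9.0
position: [0.5177, -0.1125, 0.1054]
tool_rot: [0.749, 0.663, 0.001, 0.002]
ft_force: [-0.2, 0.1, -0.8]
grip_width: 0.0873
grip_force: 0.0
```

Call:
servo_tool:
  rows: [-1,0,0,0,6.7,-1,0,0,0,0,-1,0,0,0,0]

```text
time: 9.25
position: [0.5164, -0.1096, 0.1045]
tool_rot: [0.782, 0.623, -0.001, -0.001]
ft_force: [0.3, 0.6, -0.6]
grip_width: 0.0869
grip_force: 0.0
```

```bash
python3 - <<'E'
from h import *
o=robot.get_obs();print(o["position"],o["tool_rot"],2*np.degrees(np.arctan2(o["tool_rot"][1],o["tool_rot"][0])))
for c in ("side","top"):
  p=robot.camera(c)
  for n in ("nozzle_tip","nozzle_nose","holster_mouth"):
    print(c,n,[(round(d["score"],2),np.round(d["at"],4).tolist()) for d in robot.place_of(p,n)[:1]])
p=robot.camera("side")
cv2.imwrite("pics/c3.png",cv2.resize(p["pixels"][120:290,240:420],None,fx=3,fy=3)[:,:,::-1])
E
```

```text
[ 0.51636883 -0.10957444  0.10446199] [ 7.82398941e-01  6.22776615e-01 -5.03455273e-04 -9.65135591e-04] 77.03841867782768
side nozzle_tip [(0.74, [0.4702, 0.2758, -0.0006])]
side nozzle_nose [(0.6, [0.5183, -0.1047, 0.0332])]
side holster_mouth [(0.68, [0.5064, -0.139, 0.0297])]
top nozzle_tip []
top nozzle_nose [(0.72, [0.5876, 0.0983, 0.0017])]
top holster_mouth []
```

View pics/c3.png

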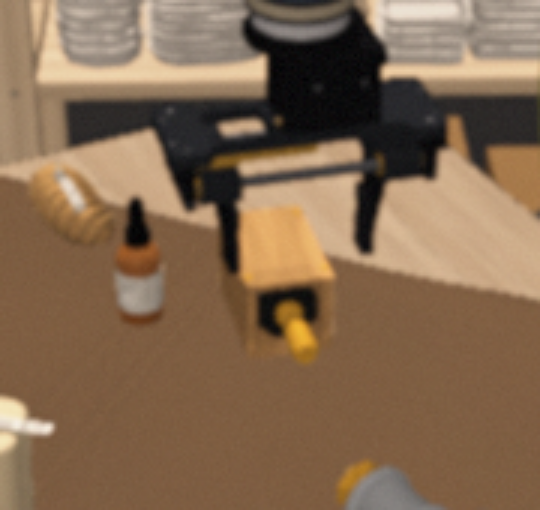

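The open fingers are above the nose (crop (300,335)), which sticks out of the holster, and the bottle is clear. I'm descending to grasp it.

Call:
servo_tool:
  rows: [-1,0.001,0,0.03,0,-1,0,0,0.03,0,-1,0,0,0.03,0,-1,0,0,0,0,1,0,0,0,0]
  newtons: 30

```text
time: 10.12
position: [0.5159, -0.1082, 0.0146]
tool_rot: [0.783, 0.622, -0.001, -0.002]
ft_force: [0.4, 0.4, 0.5]
grip_width: 0.0849
grip_force: 0.0
```

Call:
servo_tool:
  rows: [1,0,0,0,0,1,0,0,0,0,1,0,0,0,0,1,0,0,0,0,1,0,0,0,0]

```text
time: 10.53
position: [0.5177, -0.1089, 0.0167]
tool_rot: [0.783, 0.622, 0.001, 0.001]
ft_force: [-0.7, 1.0, 0.1]
grip_width: 0.0551
grip_force: 0.0
```

Call:
servo_tool:
  rows: [1,0,0,0,0,1,0,0,0,0,1,0,0,0,0,1,0,0,0,0,1,0,0,0,0]

```text
time: 10.95
position: [0.5169, -0.1086, 0.0155]
tool_rot: [0.783, 0.622, -0.0, -0.0]
ft_force: [-0.5, 0.5, 1.1]
grip_width: 0.0216
grip_force: 0.2
```

Call:
servo_tool:
  rows: [1,0,0,0,0,1,0,0,0,0,1,0,0,0,0,1,0,0,0,0,1,0,0,0,0]

```text
time: 11.37
position: [0.5169, -0.1086, 0.0155]
tool_rot: [0.783, 0.622, -0.0, -0.0]
ft_force: [-1.4, 0.9, 0.9]
grip_width: 0.019
grip_force: 29.9
```

Call:
servo_tool:
  rows: [1,0.01,0,0,0,1,0.015,0,0,0,1,0.015,0,0,0,1,0.015,0,0,0,1,0.015,0,0,0]

```text
time: 11.78
position: [0.5333, -0.0394, 0.0155]
tool_rot: [0.783, 0.622, 0.0, 0.0]
ft_force: [0.4, -0.6, -0.9]
grip_width: 0.0191
grip_force: 29.9
```

Call:
servo_tool:
  rows: [1,0.015,0,0,0,1,0.015,0,0,0,1,0.015,0,0,0,1,0.015,0,0,0,1,0.015,0,0,0]

```text
time: 12.2
position: [0.5501, 0.0341, 0.0153]
tool_rot: [0.783, 0.622, 0.0, -0.0]
ft_force: [0.0, 0.1, -1.4]
grip_width: 0.0191
grip_force: 29.9
```

Call:
servo_tool:
  rows: [1,0.015,0,0,0,1,0,0,0,0]

```text
time: 12.37
position: [0.5538, 0.0502, 0.0154]
tool_rot: [0.782, 0.623, 0.001, -0.0]
ft_force: [0.1, 0.4, -1.7]
grip_width: 0.0192
grip_force: 29.9
```

```bash
python3 - <<'E'
from h import *
o=robot.get_obs();print(o["position"],o["ft_force"],o["moment"],o["grip_width"])
for c in ("top","side"):
  p=robot.camera(c)
  for n in ("nozzle_tip","nozzle_grip","blow_nozzle"):
    print(c,n,[(round(d["score"],2),np.round(d["at"],4).tolist()) for d in robot.place_of(p,n)[:1]])
cv2.imwrite("pics/c4.png",cv2.resize(p["pixels"][120:350,240:460],None,fx=2.5,fy=2.5)[:,:,::-1])
E
```

```text
[0.55383385 0.05018737 0.01536457] [ 0.10596924  0.37265587 -1.71277454] [ 0.11120895 -0.14354426  0.04569015] 0.019165161797079257
top nozzle_tip []
top nozzle_grip [(0.73, [0.5357, -0.0308, 0.031])]
top blow_nozzle [(0.93, [0.5465, 0.0129, 0.0342])]
side nozzle_tip [(0.57, [0.5639, 0.0664, 0.0334])]
side nozzle_grip [(0.54, [0.5314, -0.0304, 0.0282])]
side blow_nozzle [(0.5, [0.5451, 0.0175, 0.0367])]
```

View pics/c4.png

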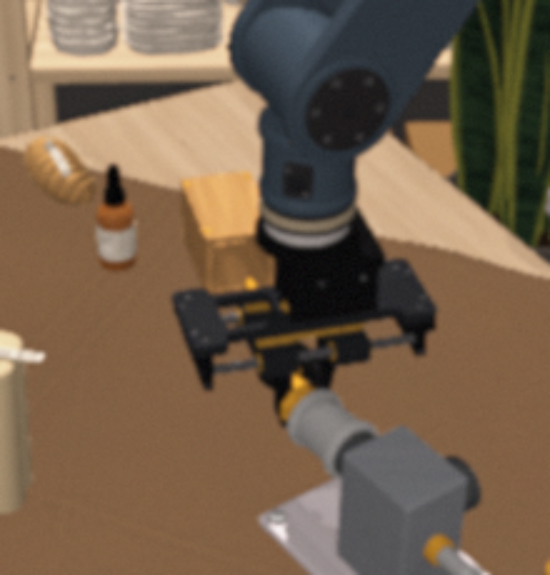

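Call:
servo_tool:
  rows: [1,0,0,0.004,0,1,0,0,0.004,0,1,0,0,0.002,0,1,0,0,0,0]

```text
time: 13.1
position: [0.5533, 0.0469, 0.0053]
tool_rot: [0.783, 0.622, -0.0, -0.0]
ft_force: [0.4, -1.7, 2.9]
grip_width: 0.0189
grip_force: 29.9
```

Call:
servo_tool:
  rows: [-1,0,0,0,0,-1,0,0,0,0,-1,0,0,0,0,-1,0,0,0,0,-1,0,0,0,0]

```text
time: 13.52
position: [0.5534, 0.0472, 0.0056]
tool_rot: [0.783, 0.622, 0.0, 0.0]
ft_force: [-0.3, 0.9, -0.0]
grip_width: 0.0447
grip_force: 0.0
```

Call:
servo_tool:
  rows: [-1,0,0,0,0,-1,0,0,0,0,-1,0,0,-0.03,0,-1,0,0,-0.03,0,-1,0,0,-0.03,0]

```text
time: 13.93
position: [0.5526, 0.0472, 0.0959]
tool_rot: [0.783, 0.622, -0.001, -0.001]
ft_force: [0.0, -0.4, -0.7]
grip_width: 0.0774
grip_force: 0.0
```

Call:
servo_tool:
  rows: [-1,-0.04,0,-0.02,0,-1,-0.04,0,0,0,-1,-0.03,0,0,0,-1,-0.03,0,0,0,-1,0,0,0,0]

```text
time: 14.35
position: [0.522, -0.0912, 0.1146]
tool_rot: [0.785, 0.62, -0.0, 0.001]
ft_force: [0.8, 0.3, 0.1]
grip_width: 0.0869
grip_force: 0.0
```

```bash
python3 - <<'E'
from h import *
o=robot.get_obs();print(o["position"],o["ft_force"],o["grip_width"],2*np.degrees(np.arctan2(o["tool_rot"][1],o["tool_rot"][0])))
for c in ("top","side"):
  p=robot.camera(c)
  for n in ("nozzle_tip","nozzle_grip","blow_nozzle","nozzle_nose"):
    print(c,n,[(round(d["score"],2),np.round(d["at"],4).tolist()) for d in robot.place_of(p,n)[:1]])
  if c=="top":t=p["pixels"][180:320,220:420]
a=cv2.resize(p["pixels"][160:350,240:430],(400,400),interpolation=2)
cv2.imwrite("pics/c5.png",np.hstack([a,cv2.resize(t,(400,280),interpolation=2)[np.clip(np.arange(400),0,279)]])[:,:,::-1])
E
```

```text
[ 0.52198845 -0.09124896  0.11462707] [0.83472645 0.27925145 0.13247037] 0.08693022842021456 76.62375234049868
top nozzle_tip [(0.93, [0.5586, 0.0615, 0.0272])]
top nozzle_grip [(0.97, [0.5347, -0.0334, 0.0206])]
top blow_nozzle [(0.8, [0.5476, 0.0121, 0.0255])]
top nozzle_nose [(0.7, [0.5539, 0.0457, 0.0249])]
side nozzle_tip [(0.58, [0.5614, 0.0649, 0.0208])]
side nozzle_grip [(0.87, [0.5346, -0.0336, 0.0222])]
side blow_nozzle [(0.6, [0.5424, 0.0154, 0.0246])]
side nozzle_nose [(0.93, [0.5571, 0.0511, 0.0283])]
```

View pics/c5.png

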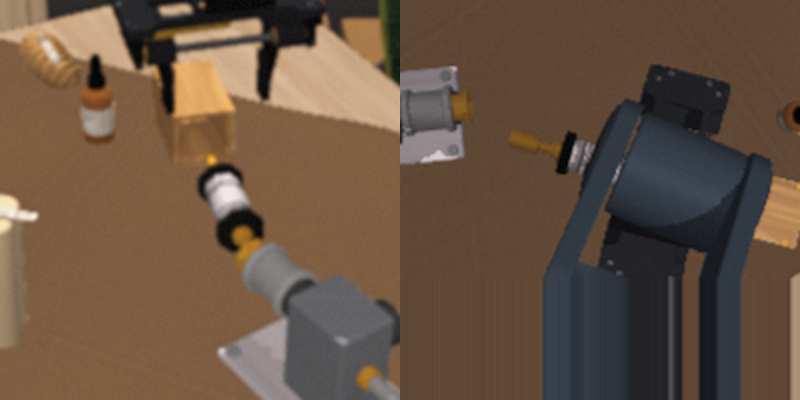

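The nozzle lies flat in line with the tool, with its barrel at about (225,195) in the left crop and its nose toward the coupler. Next I grasp the barrel.

Call:
servo_tool:
  rows: [-1,0.03,-0.001,0,-1,-1,0.029,0,0.02,0,-1,0,0,0.03,0,-1,0,0,0.03,0,-1,0,0,0.029,0]
  newtons: 40

```text
time: 15.27
position: [0.5347, -0.0276, 0.0044]
tool_rot: [0.777, 0.629, 0.0, 0.001]
ft_force: [0.3, -0.1, -0.4]
grip_width: 0.087
grip_force: 0.0
```

Call:
servo_tool:
  rows: [-1,0,0,0,0,1,0,0,0,0,1,0,0,0,0,1,0,0,0,0,1,0,0,0,0]

```text
time: 15.68
position: [0.5345, -0.0288, 0.0059]
tool_rot: [0.778, 0.629, 0.0, 0.0]
ft_force: [-0.2, -0.2, 0.0]
grip_width: 0.0676
grip_force: 0.0
```

Call:
servo_tool:
  rows: [1,0,0,0,0,1,0,0,0,0,1,0,0,0,0,1,0,0,0,0,1,0,0,0,0]

```text
time: 16.1
position: [0.5342, -0.0288, 0.0053]
tool_rot: [0.778, 0.628, 0.0, 0.0]
ft_force: [0.0, 0.0, 0.3]
grip_width: 0.0345
grip_force: 0.0
```

Call:
servo_tool:
  rows: [1,0,0,0,0,1,0,0,0,0]

```text
time: 16.27
position: [0.5342, -0.0288, 0.0053]
tool_rot: [0.778, 0.629, 0.0, 0.0]
ft_force: [0.0, 0.0, 1.9]
grip_width: 0.0335
grip_force: 39.6
```

Call:
servo_tool:
  rows: [1,0,0,-0.017,0,1,0,0,-0.02,0,1,0,0,-0.02,0,1,0.008,0.02,0,0,1,0.008,0.02,0,0]

```text
time: 16.68
position: [0.5764, -0.0215, 0.0632]
tool_rot: [0.778, 0.628, -0.0, -0.0]
ft_force: [0.0, -0.0, -2.0]
grip_width: 0.0336
grip_force: 39.6
```

Call:
servo_tool:
  rows: [1,0.008,0.021,0,0,1,0,0,0,-6.5,1,0,0,0,-6.5,1,0,0,0,-6.4,1,0,0,0,0]

```text
time: 17.1
position: [0.5982, -0.0179, 0.0615]
tool_rot: [0.66, 0.751, -0.0, -0.001]
ft_force: [-0.2, 0.5, -2.3]
grip_width: 0.0333
grip_force: 39.6
```

Call:
servo_tool:
  rows: [1,0,0,0,0,1,0,0,0,0]

```text
time: 17.27
position: [0.5985, -0.0181, 0.0619]
tool_rot: [0.662, 0.75, -0.0, -0.0]
ft_force: [-0.0, -0.8, -0.8]
grip_width: 0.0333
grip_force: 39.6
```

```bash
python3 - <<'E'
from h import *
o=robot.get_obs();print(o["position"],o["tool_rot"],o["ft_force"],o["grip_width"],2*np.degrees(np.arctan2(o["tool_rot"][1],o["tool_rot"][0])))
for c in ("top","side"):
  p=robot.camera(c)
  for n in ("nozzle_tip","nozzle_grip","blow_nozzle","coupler_mouth","sleeve_grip"):
    print(c,n,[(round(d["score"],2),np.round(d["at"],4).tolist()) for d in robot.place_of(p,n)[:1]])
  if c=="top":t=p["pixels"][180:280,190:330]
a=cv2.resize(p["pixels"][200:350,280:430],(400,400),interpolation=2)
cv2.imwrite("pics/c6.png",np.hstack([a,cv2.copyMakeBorder(cv2.resize(t,(400,286),interpolation=2),0,114,0,0,0)])[:,:,::-1])
E
```

```text
[ 0.59852379 -0.01805095  0.06191884] [ 6.61726724e-01  7.49745048e-01 -1.40984815e-04 -2.92893553e-04] [-0.03241762 -0.75207679 -0.80317383] 0.03326324042697366 97.13660277688662
top nozzle_tip []
top nozzle_grip []
top blow_nozzle []
top coupler_mouth [(0.63, [0.5868, 0.101, 0.0779])]
top sleeve_grip [(0.75, [0.5826, 0.1405, 0.0811])]
side nozzle_tip [(0.57, [0.5937, 0.0796, 0.0778])]
side nozzle_grip [(0.82, [0.6018, -0.0211, 0.0761])]
side blow_nozzle [(0.7, [0.5964, 0.0308, 0.0797])]
side coupler_mouth []
side sleeve_grip [(0.75, [0.5782, 0.1416, 0.0783])]
```

View pics/c6.png

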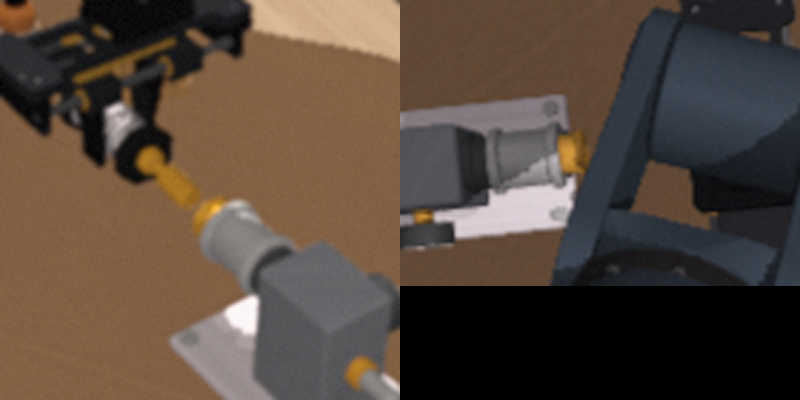

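The side crop shows the nose (180,185) lined up with the brass mouth (210,212). I'll shift 3 mm sideways and advance while watching the force.

Call:
servo_tool:
  rows: [1,0,0.003,0,0,1,0.008,0,0,0,1,0.008,0,0,0,1,0.006,0,0,0,1,0,0,0,0]

```text
time: 18.28
position: [0.5982, 0.0061, 0.0621]
tool_rot: [0.66, 0.751, -0.0, -0.001]
ft_force: [0.3, 0.2, -1.6]
grip_width: 0.0335
grip_force: 39.6
```

Call:
servo_tool:
  rows: [1,0.003,0,0,0,1,0.003,0,0,0,1,0.003,0,0,0,1,0,0,0,0]

```text
time: 18.62
position: [0.597, 0.0137, 0.062]
tool_rot: [0.661, 0.751, -0.0, -0.001]
ft_force: [-1.1, 0.2, -0.9]
grip_width: 0.0337
grip_force: 39.6
```

Call:
servo_tool:
  rows: [1,0.003,0,0,0,1,0.003,0,0,0,1,0.003,0,0,0,1,0.003,0,0,0,1,0,0,0,0]

```text
time: 19.03
position: [0.5956, 0.0256, 0.062]
tool_rot: [0.661, 0.751, -0.0, -0.001]
ft_force: [-2.8, -0.5, -1.4]
grip_width: 0.0338
grip_force: 39.5
```

Call:
servo_tool:
  rows: [1,0.004,-0.0005,0,0,1,0.004,0,0,0,1,0.004,0,0,0,1,0.004,0,0,0,1,0,0,0,0]

```text
time: 19.45
position: [0.5935, 0.0419, 0.0621]
tool_rot: [0.661, 0.751, 0.0, -0.0]
ft_force: [-2.8, 0.4, -1.9]
grip_width: 0.0334
grip_force: 39.5
```

Call:
servo_tool:
  rows: [1,0.003,0,0,0,1,0.003,0,0,0,1,0.003,0,0,0,1,0.002,0,0,0,1,0,0,0,0]

```text
time: 19.87
position: [0.5924, 0.0513, 0.0622]
tool_rot: [0.66, 0.751, -0.001, 0.0]
ft_force: [-3.6, -3.4, -1.5]
grip_width: 0.0338
grip_force: 39.5
```

Call:
servo_tool:
  rows: [1,0.003,-0.0005,0,0,1,0.003,0,0,0,1,0.002,0,0,0,1,0,0,0,0]

```text
time: 20.2
position: [0.5912, 0.0593, 0.0623]
tool_rot: [0.661, 0.751, -0.0, 0.001]
ft_force: [-2.4, -3.3, -1.9]
grip_width: 0.0334
grip_force: 39.5
```

Call:
servo_tool:
  rows: [1,0.002,0,0,0,1,0.001,0,0,0,1,0.001,0,0,0,1,0,0,0,0]

```text
time: 20.53
position: [0.5914, 0.0598, 0.0623]
tool_rot: [0.66, 0.751, -0.002, 0.002]
ft_force: [-2.7, -13.8, -2.6]
grip_width: 0.0334
grip_force: 39.5
```

```bash
python3 - <<'E'
from h import *
p=robot.camera("side");print([(d["score"],d["at"]) for n in ("sleeve_grip","blow_nozzle") for d in robot.place_of(p,n)[:1]],robot.get_obs()["position"],robot.get_obs()["ft_force"])
cv2.imwrite("pics/c7.png",cv2.resize(p["pixels"][220:350,300:430],(520,520),interpolation=2)[:,:,::-1])
E
```

```text
[(0.98, [0.5807, 0.1263, 0.0803]), (0.75, [0.5884, 0.1058, 0.0842])] [0.59136825 0.05980127 0.06233464] [ -1.63160225 -13.25495291  -2.227883  ]
```

View pics/c7.png

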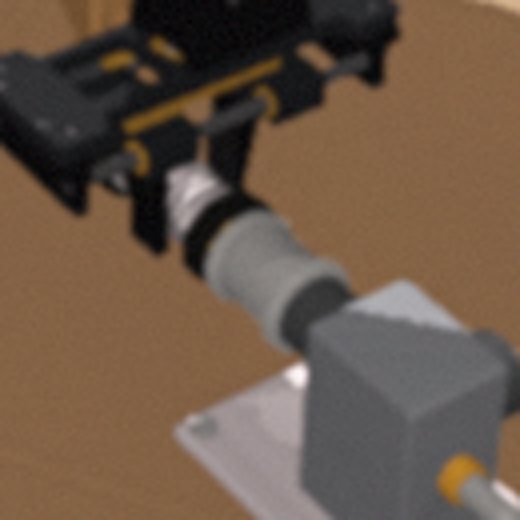

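The sleeve has sprung forward against the front bumper (crop (235,235)), and the nozzle is against the stop at 13 N. I'll relax the push, release and lift.

Call:
servo_tool:
  rows: [1,-0.003,0,0,0,1,0,0,0,0,-1,0,0,0,0,-1,0,0,0,0,-1,0,0,0,0]

```text
time: 21.1
position: [0.5923, 0.0614, 0.0628]
tool_rot: [0.661, 0.75, 0.002, 0.001]
ft_force: [-0.4, 0.3, -0.3]
grip_width: 0.0464
grip_force: 0.0
```

Call:
servo_tool:
  rows: [-1,0,0,0,0,-1,0,0,0,0,-1,0,0,0,0,-1,0,0,0,0,-1,0,0,0,0]

```text
time: 21.52
position: [0.5909, 0.0607, 0.0622]
tool_rot: [0.661, 0.751, 0.0, 0.0]
ft_force: [-0.2, 0.1, 0.1]
grip_width: 0.0791
grip_force: 0.0
```

Call:
servo_tool:
  rows: [-1,0,0,0,0,-1,0,0,-0.02,0,-1,0,0,-0.03,0,-1,0,0,-0.03,0,-1,0,0,-0.03,0]

```text
time: 21.93
position: [0.5903, 0.0605, 0.173]
tool_rot: [0.661, 0.75, -0.0, -0.001]
ft_force: [0.5, -0.1, -0.5]
grip_width: 0.0871
grip_force: 0.0
```

Call:
servo_tool:
  rows: [-1,-0.03,0,-0.03,0,-1,-0.04,0,0,0,-1,-0.04,0,0,0,-1,0,0,0,0,-1,0,0,0,0]

```text
time: 22.35
position: [0.6049, -0.0504, 0.2018]
tool_rot: [0.662, 0.749, 0.0, 0.0]
ft_force: [-0.6, 0.3, -1.0]
grip_width: 0.0868
grip_force: 0.0
```

```bash
python3 - <<'E'
from h import *
for c in ("top","side"):
  p=robot.camera(c)
  for n in ("nozzle_grip","blow_nozzle","coupler_mouth","sleeve_grip"):
    print(c,n,[(round(d["score"],2),np.round(d["at"],4).tolist()) for d in robot.place_of(p,n)[:1]])
print(robot.get_obs()["time"])
cv2.imwrite("pics/c8.png",cv2.resize(p["pixels"][200:350,280:430],(520,520),interpolation=2)[:,:,::-1])
E
```

```text
top nozzle_grip [(0.58, [0.5962, 0.0532, 0.0722])]
top blow_nozzle [(0.98, [0.5895, 0.0962, 0.0787])]
top coupler_mouth [(0.61, [0.5873, 0.1024, 0.0809])]
top sleeve_grip [(0.67, [0.5795, 0.1313, 0.0811])]
side nozzle_grip [(0.96, [0.5974, 0.0494, 0.072])]
side blow_nozzle [(0.82, [0.5844, 0.1018, 0.081])]
side coupler_mouth [(0.77, [0.5888, 0.1015, 0.0767])]
side sleeve_grip [(0.6, [0.5827, 0.1279, 0.0801])]
22.85
```

View pics/c8.png

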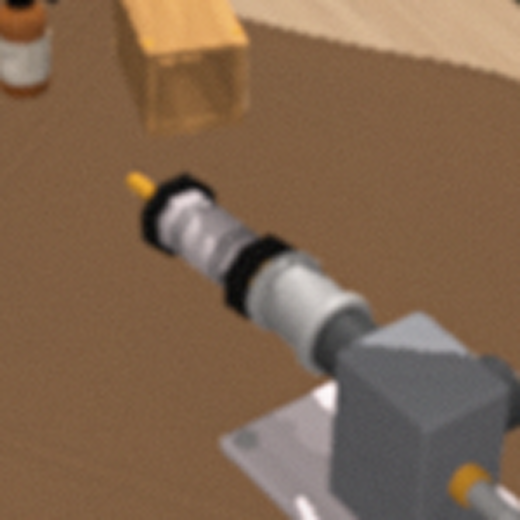

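The nozzle stands free in the coupler with the sleeve forward against the bumper (crop (270,270)). I'll check its droop from the rear end at crop (132,178).

```bash
python3 - <<'E'
from h import *
p=robot.camera("side")
m=np.array([.5868,.1015,.08]);u=np.array([-.126,.992,0])
for d in (0,.04,.08,.12,.16):
    v=u*np.cos(d)+np.array([0,0,np.sin(d)]);q=proj(p,[m-v*.130+[0,0,0],m-v*.090,m])
    print(d,np.round((q-[280,200])*520/150,0).tolist())
E
```

```text
0 [[139.0, 158.0], [179.0, 193.0], [275.0, 278.0]]
0.04 [[139.0, 165.0], [179.0, 198.0], [275.0, 278.0]]
0.08 [[140.0, 173.0], [179.0, 203.0], [275.0, 278.0]]
0.12 [[140.0, 181.0], [179.0, 209.0], [275.0, 278.0]]
0.16 [[141.0, 188.0], [180.0, 214.0], [275.0, 278.0]]
```

```bash
python3 - <<'E'
from h import *
from scipy.optimize import minimize
u0=np.array([-.126,.992,0])
P=[robot.camera(c) for c in ("side","top")]
R=[]
for p in P:
    r=robot.outline_of(p,"blow_nozzle")[0];R.append(np.array(r["region"]));print(r["score"],R[-1].sum())
    ys,xs=np.nonzero(R[-1]);print(xs.min(),xs.max(),ys.min(),ys.max())
parts=[(-12,0,23/np.cos(np.pi/8)),(-78,-12,17/np.cos(np.pi/8)),(-90,-78,23/np.cos(np.pi/8)),(-130,-90,5)]
def sil(p,q):
    x,y,z,d,w=q;c=np.array([.5868+x,.1015+y,.08+z]);v=np.array([-np.sin(w)*np.cos(d),np.cos(w)*np.cos(d),np.sin(d)])
    s=np.cross(v,[0,0,1]);s/=np.linalg.norm(s);n=np.cross(s,v);m=np.zeros((1920,2560),np.uint8)
    t=np.pi/8+np.arange(8)*np.pi/4
    for a,b,r in parts:
        X=[c+v*e/1e3+r/1e3*(np.cos(k)*s+np.sin(k)*n) for e in(a,b) for k in t]
        cv2.fillConvexPoly(m,cv2.convexHull(((proj(p,X)+.5)*4).astype(np.int32)),1)
    return cv2.resize(m.astype(np.float32),(640,480),interpolation=cv2.INTER_AREA)
for name,ks in (("side",[0]),("both",[0,1])):
    f=lambda q:sum(np.abs(sil(P[k],q)-R[k]).sum()/R[k].sum() for k in ks)+1e3*(q[0]**2+q[1]**2+q[2]**2)
    best=min((minimize(f,[0,0,0,d,.126],method="Nelder-Mead",options=dict(initial_simplex=[[0,0,0,d,.126],[.004,0,0,d,.126],[0,.004,0,d,.126],[0,0,.004,d,.126],[0,0,0,d+.05,.126],[0,0,0,d,.2]],maxiter=200)) for d in (0,.08,.14)),key=lambda r:r.fun)
    print(name,np.round(best.x,4),best.fun)
    for d in (0,.04,.08,.12,.16): print(d,round(f([*best.x[:3],d,best.x[4]]),3))
E
```

```text
0.77 878
317 363 249 290
0.88 355
255 302 220 242
side [ 0.0045 -0.0026 -0.0006  0.1157  0.1211] 0.3298186474713783
0 0.558
0.04 0.485
0.08 0.39
0.12 0.331
0.16 0.407
both [ 0.0035 -0.0037 -0.0032  0.1     0.1203] 2.11950256335924
0 2.396
0.04 2.28
0.08 2.165
0.12 2.168
0.16 2.236
```

```bash
python3 -c "
from rig import robot
o=robot.get_obs();print(o['time'],o['ft_force']);print(robot.hand_in())"
```

```text
23.1 [0.167982   0.13410435 0.30374554]
the job is handed in; nothing more can be done
None
```

I handed in the job at 23.1 s: the nozzle is pushed home in the coupler, the sleeve sprang forward and the gripper has let go, but the nozzle droops about 0.10–0.12 rad by image fit (limit 0.14), I did not re-measure the bystanders, and no verdict came back.

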